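# Close the condiment station with the notched lid

### The job

Put the green lid that has the cut-out corner onto the square condiment station, turned so that the standing red-handled spoon comes up through the cut-out and the lid lies flat on the ledge inside the rim. Leave the plain green lid where it is on the cutting board, and let go of the notched lid when it is seated.

Things in the scene. Friction and masses are not known exactly. Their poses are not given: they have to be found in the camera images.
- lid_knob (a point): Grip point on the notched lid's knob axis, 30 mm above the lid's underside. Loose green plate 90 x 90 x 5 mm, about 90 g, flat on a fixed cutting board 50 mm thick; upright round black knob in the middle, 28 mm across, top 43 mm above the underside. x, y along the lid's edges, z up. The +x +y corner is cut out, 34 x 34 mm (empty where x and y both exceed 11 mm).
- seat (a point): Centre of the seat of the condiment station (fixed, metal, 126 mm square, 65 mm high): the ledge for the lid, 55 mm above the table. The recess over it is 106 mm square; its rim flares to 118 mm, 10 mm higher. x, y along its sides, z up; the spoon stands in the +x +y corner. Seated, the knob's grip point is 30 mm above this point and the lid's axes agree with these.
- spoon_top (a point): Top end of the spoon's upright red handle, 11 mm across, fixed to the station 32 mm along x and 32 mm along y from the seat's centre, rising 45 mm above the ledge. A lid turned any other way lands on it. Fingers that open along the diagonal from knob to spoon may strike it; along the lid's edges or the other diagonal they are clear.
- plain_lid_knob (a point): The same point on the knob of the other lid, which is plain: same size, colour and knob but no cut-out, on the same board. Bystander, not to be moved. Along the board (its long side about 30 degrees left of world x) stand a wall on the right, 0.1 m from the knobs, and a tub 136 mm high on the left, 75 mm: fingers that open along the board, with the gripper's long side, keep clear of both.

How it is judged:
By the outcome, as a careful person would: the job done as asked, in the order asked, and still so for the second after the job is handed in, with the robot touching nothing.
It also fails if it takes over 38 s, if anything falls off the work surface, if the arm or the gripper's body presses on something with over 40 N, if the wrist force passes 120 N, or if a joint passes its speed limit or range.

### The arm

A 6-joint arm with a two-finger parallel gripper is mounted at the origin on a cart in front of the work surface, level with it; the furniture and walls round the work are solid. World frame = base frame: x ahead of the robot, y to its left, z up, the work surface at z = 0. Lengths are in m, angles in rad, forces in N, time in s.
With the tool pointing down it reaches from about 0.375 to 0.975 m from the base axis. Payload 3.8 kg.
Tool frame: the origin (TCP) lies at the very end of the fingers, on their centre line; the grasp point (between the pads) lies bot.grip_point_offset behind it (bot.grip_point_offset is the distance from the TCP to the grasp point, in m); z points along the fingers, y is the line along which they close (so a half turn about z gives the same grasp; the last joint's range is limited). The gripper opens to 85 mm and grips with 20 to 120 N. Pads are 22 mm wide; open, the fingers measure 114 mm over their backs; the gripper's body (76 mm by 85 mm) begins 54 mm behind the grasp point. The pads swing forward as they close: fully open they stand 13 mm farther back than shut.
Start: joints at [1.213, 0.264, 1.604, -0, 1.274, -0.037], TCP at [0.213, 0.641, 0.231] pointing down, gripper open.
Joint ranges: [-2.63, 2.63], [-0.94, 2.18], [0.31, 2.57], [-1.31, 4.45], [0, 2.66], [-2.55, 2.55]. Speed limits (rad/s): [2.57, 2.57, 3.14, 3.14, 3.14, 3.14].

### API

Orientations are given as a rotation vector (axis times angle).
In Python, from workcell import bot, vision gives the robot as it stands.
- The arm moves only by the tool play_rows, never from a script. Its argument "rows" is a list of rows, each an object of numbers: "dx", "dy", "dz": the shift along the tool's x, y, z as a fraction of full scale; "roll": the turn about the tool's z as a fraction of full scale; "fingers": the closure, from 0 (fully open) to 1 (shut). In form: [{"dx": .., "dy": .., "dz": .., "roll": .., "fingers": ..}, ...]. A call has 1 to 20 rows; each row shifts and turns the commanded pose from where the row before left it, along the tool's axes as they then stand; what a row does not reach is not made up. Full scale, the value 1, is 0.04 m for a shift and 4 degrees for a turn. A row lasts 1/12 s, in which the tool goes at most 41.7 mm and 7.16 degrees, less where a joint would pass 70% of its speed; a pose out of reach is approached as far as the arm can. A call with a number of a shift or a turn outside -1 to 1 is refused whole. A call with a gripper value outside its range is refused whole. The fingers move at their own pace and stop on an object; "grip_force" is the grip in N (left out, the last holds). Time passes only in rows, so rows that do not move let the fingers close. It gives the time, the measured TCP pose, the force and the opening at its end, in the units of the state.
- bot.read_state(): the state, without advancing time (a new reading comes with each control period).
- vision.read_camera(name): name is "side" or "top"; returns a dict with "pixels" (400x640x3 uint8, red, green, blue), "depth" (400x640 float32, m along the optical axis (not along the pixel's ray), 0 where there is no reading), "fx", "fy", "cx", "cy" (pixels), "R" (3x3) and "t" (3): a world point X has camera coordinates R X + t. Camera axes: x right, y down, z forward; pixel columns grow to the right and rows downward; lengths in m; the calibration is good to about 2 mm. A picture is of the moment at which its call begins.
- bot.finish_job(): hands the job in, once; it reports no verdict.
The state is a dict: "time": time; "q": joint angles; "joint_vel": joint speeds; "joint_torque": joint torques, N m; "tool_pos": TCP position; "tcp_rot": TCP orientation; "wrist_force": force on the tool from outside, world axes, zero at the start; "torque": the same for the moment, N m; "width": opening from 0.0 (shut) to 1.0 (fully open).
Only numpy, scipy, OpenCV 4.12 (cv2) and the standard library are available. Lean on these libraries where they do the work, as an engineer would, in place of code of your own. Each camera call takes 0.05 s, during which the arm holds its last target. There are 200 camera calls.

## Working session

There is one attempt and no reset: what is moved stays moved. The work goes in short steps, Python scripts to look and compute and a tool call to move; the robot and the scene stay as the last step left them, time stands still between calls to the robot, and variables do not carry over. Pictures are saved under pics/ and viewed, on a budget of 10 in all, crops included, one or two more only if the job needs it, and the job is handed in when it is done.

Besides the shell and the picture viewer there is one more tool, called as name(argument=value, ...) on one line, values as JSON. play_rows: Moves the arm, as the interface text tells. Its arguments: {"type":"object","properties":{"rows":{"type":"array","items":{"type":"object","properties":{"dx":{"type":"number","minimum":-1,"maximum":1},"dy":{"type":"number","minimum":-1,"maximum":1},"dz":{"type":"number","minimum":-1,"maximum":1},"roll":{"type":"number","minimum":-1,"maximum":1},"fingers":{"type":"number"}}}},"grip_force":{"type":"number"}},"required":["rows"]}

```bash
mkdir -p pics; ls; python3 - <<'E'
from workcell import bot, vision
import numpy as np, cv2
s=bot.read_state(); print({k:np.round(v,4) for k,v in s.items()}, bot.grip_point_offset)
for n in("side","top"):
    c=vision.read_camera(n); np.savez(f"{n}0.npz",**c)
    print(n,c["fx"],c["fy"],c["cx"],c["cy"],np.round(c["R"],4).tolist(),np.round(c["t"],4))
    cv2.imwrite(f"pics/{n}0.png",c["pixels"][:,:,::-1])
E
```

```text
pics
{'time': np.float64(0.0), 'q': array([ 1.2131,  0.2648,  1.6054, -0.    ,  1.2737, -0.0369]), 'joint_vel': array([ 0.0013, -0.0004, -0.0012,  0.0003, -0.0014,  0.0002]), 'joint_torque': array([ 1.10000e-03, -5.15117e+01, -3.67312e+01,  1.00000e-04,
        1.29000e-02, -0.00000e+00]), 'tool_pos': array([0.2126, 0.6399, 0.23  ]), 'tcp_rot': array([-0.5016, -3.1009,  0.0034]), 'wrist_force': array([-0.0359,  0.0117, -0.1225]), 'torque': array([ 0.0121, -0.0263,  0.0086]), 'width': np.float64(0.9993)} 0.0187
side 381.36652634694957 381.36652634694957 313.00389961785527 205.1848432853452 [[0.8146, -0.58, -0.0109], [-0.3537, -0.4817, -0.8018], [0.4598, 0.657, -0.5975]] [-0.4072  0.2816  0.7304]
top 426.36384091843433 426.36384091843433 319.15532230318576 196.6801440222454 [[0.1083, -0.9941, -0.0052], [-0.9694, -0.1044, -0.2221], [0.2203, 0.0291, -0.975]] [-0.0209  0.5542  1.196 ]
```

View pics/top0.png

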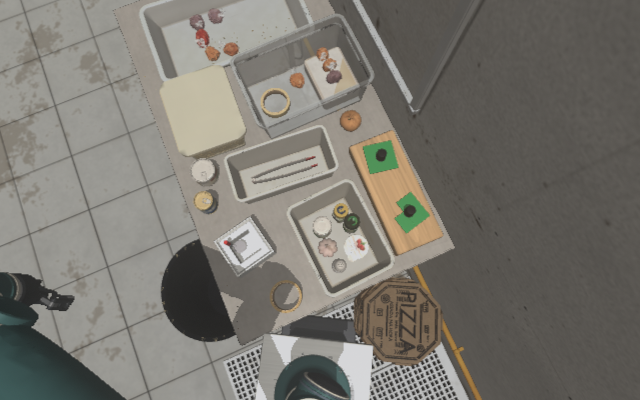

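View pics/side0.png

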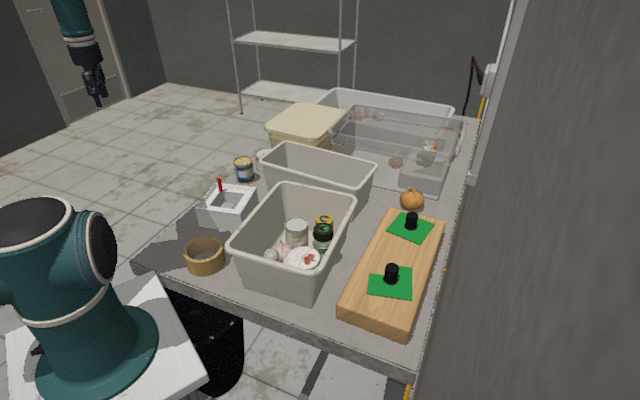

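The top view shows the notched lid at (411,212), the plain one at (381,155), and the station with its spoon at (243,245), spoon at about (229,243). The side view has the notched lid at (390,283) and the station at (230,200). Next I'll rectify and measure from both views.

```bash
cat > h.py <<'E'
import numpy as np, cv2
from scipy.optimize import least_squares
def load(n,i=0): return dict(np.load(f"{n}{i}.npz"))
def P(c): return np.array([[c["fx"],0,c["cx"]],[0,c["fy"],c["cy"]],[0,0,1.]])@np.c_[c["R"],c["t"]]
def proj(c,X):
    x=np.c_[X,np.ones(len(X))]@P(c).T; return x[:,:2]/x[:,2:]
def cloud(c):
    v,u=np.mgrid[:400,:640]; d=c["depth"]
    p=np.stack([(u-c["cx"])/c["fx"]*d,(v-c["cy"])/c["fy"]*d,d],-1)
    return (p-c["t"])@c["R"]
def rect(c,x,y,z,w=.15,s=2000):  # picture up=+x world, left=+y, plane z
    n=int(w*s); H=P(c)
    A=np.array([[0,-1/s,x+w/2],[-1/s,0,y+w/2],[0,0,z],[0,0,1.]])
    return cv2.warpPerspective(c["pixels"],H@A,(n,n),flags=cv2.INTER_LINEAR|cv2.WARP_INVERSE_MAP)
def green(c):
    h=cv2.cvtColor(c["pixels"],cv2.COLOR_RGB2HSV); return cv2.inRange(h,(55,120,60),(75,255,255))>0
def red(c):
    h=cv2.cvtColor(c["pixels"],cv2.COLOR_RGB2HSV); return ((h[...,0]<8)|(h[...,0]>172))&(h[...,1]>150)&(h[...,2]>80)
E
python3 - <<'E'
from h import *
T,S=load("top"),load("side")
for n,c,boxes in(("top",T,dict(notch=(395,190,432,235),plain=(360,138,400,175))),("side",S,dict(notch=(365,262,415,302),plain=(385,208,437,245)))):
    W=cloud(c)
    for k,(a,b,e,f) in boxes.items():
        m=np.zeros((400,640),bool); m[b:f,a:e]=1
        g=m&green(c)&(c["depth"]>0); q=W[g]; print(n,k,"green n",g.sum(),"z",np.round(np.percentile(q[:,2],[5,50,95]),4),"mean",q.mean(0).round(4))
        bl=m&(c["pixels"].max(-1)<50)&(c["depth"]>0); q=W[bl]; top=q[q[:,2]>np.percentile(q[:,2],97)-.006]
        print("   black",bl.sum(),np.round(np.percentile(q[:,2],[5,50,97]),4),"top mid",((top.min(0)+top.max(0))/2).round(4),np.median(top,0).round(4))
    box=(215,215,275,272) if n=="top" else (198,172,262,232)
    a,b,e,f=box; m=np.zeros((400,640),bool); m[b:f,a:e]=1
    r=m&red(c)&(c["depth"]>0); q=W[r]; print(n,"red",r.sum(),np.argwhere(r).mean(0),q.mean(0).round(4),q.max(0).round(4),q.min(0).round(4))
    q=W[m&(c["depth"]>0)]; print(n,"station z hist",np.histogram(q[:,2],bins=np.arange(-.01,.12,.01)))
    rim=q[(q[:,2]>.06)&(q[:,2]<.07)]; (cx,cy),wh,an=cv2.minAreaRect(rim[:,:2].astype(np.float32)); print("rim",cx,cy,wh,an)
def st(x,y,z,w): return np.vstack([cv2.resize(rect(c,x,y,z,w,int(380/w)),(300,300)) for c in(T,S)])
W=cloud(T); a=W[245,243]; b=W[212,402]; print(a,b)
cv2.imwrite("pics/rect0.png",np.hstack([st(a[0],a[1],.065,.2),st(b[0],b[1],.055,.16)])[:,:,::-1])
print(a,b)
E
```

```text
Traceback (most recent call last):
IndexError: index -1 is out of bounds for axis 0 with size 0
```

Green hue is probably slightly outside my range; I'll use a channel-ratio mask instead.

```bash
cat >> h.py <<'E'
def green(c):
    p=c["pixels"].astype(int); return (p[...,1]>1.6*p[...,0])&(p[...,1]>1.3*p[...,2])&(p[...,1]>60)
E
cat > m.py <<'E'
from h import *
T,S=load("top"),load("side")
print(T["pixels"][220,405],T["depth"][220,405],S["pixels"][290,375])
pc=lambda z,p: np.round(np.percentile(z,p),4) if len(z) else None
for n,c,boxes in(("top",T,dict(notch=(390,188,432,237),plain=(358,136,400,177))),("side",S,dict(notch=(362,260,417,304),plain=(383,208,439,247)))):
    W=cloud(c)
    for k,(a,b,e,f) in boxes.items():
        m=np.zeros((400,640),bool); m[b:f,a:e]=1
        g=m&green(c)&(c["depth"]>0); q=W[g]; print(n,k,"green n",g.sum(),"z",pc(q[:,2],[5,50,95]))
        bl=m&(c["pixels"].max(-1)<60)&(c["depth"]>0); q=W[bl]; print("   black",bl.sum(),pc(q[:,2],[5,50,97]))
        if len(q):
            top=q[q[:,2]>np.percentile(q[:,2],97)-.006]; print("   top mid",((top.min(0)+top.max(0))/2).round(4),np.median(top,0).round(4))
    box=(210,212,278,275) if n=="top" else (195,172,262,235)
    a,b,e,f=box; m=np.zeros((400,640),bool); m[b:f,a:e]=1
    r=m&red(c)&(c["depth"]>0); q=W[r]; print(n,"red",r.sum(),np.argwhere(r).mean(0) if r.any() else 0)
    if len(q): print(q.mean(0).round(4),q.max(0).round(4),q.min(0).round(4))
    q=W[m&(c["depth"]>0)]; print(n,"station z hist",np.histogram(q[:,2],bins=np.arange(-.01,.12,.01))[0])
    rim=q[(q[:,2]>.058)&(q[:,2]<.072)]; print("rim",cv2.minAreaRect(rim[:,:2].astype(np.float32)))
def st(x,y,z,w): return np.vstack([cv2.resize(rect(c,x,y,z,w,int(380/w)),(300,300)) for c in(T,S)])
W=cloud(T); a=W[245,243]; b=W[220,405]; print(a,b)
cv2.imwrite("pics/rect0.png",np.hstack([st(a[0],a[1],.065,.2),st(b[0],b[1],.055,.16)])[:,:,::-1])
E
python3 m.py
```

```text
[ 83 150  92] 1.2462766 [ 47 148  75]
top notch green n 584 z [0.0518 0.0559 0.0602]
   black 67 [0.0572 0.0896 0.0981]
   top mid [ 0.539  -0.2251  0.0959] [ 0.5401 -0.2258  0.0958]
top plain green n 649 z [0.0515 0.0556 0.0596]
   black 80 [0.0589 0.0897 0.0967]
   top mid [ 0.6971 -0.1303  0.0943] [ 0.6988 -0.1305  0.0941]
top red 7 [242.         225.28571429]
[0.3873 0.2845 0.1006] [0.3904 0.2875 0.1031] [0.3846 0.2817 0.0976]
top station z hist [ 668 1888  109  129   57   59  868  442    3    6    7    6]
rim ((0.3860301077365875, 0.2393570989370346), (0.1270930916070938, 0.12676933407783508), 41.08818817138672)
side notch green n 961 z [0.0538 0.0554 0.0572]
   black 256 [0.0584 0.0836 0.095 ]
   top mid [ 0.5362 -0.2273  0.0924] [ 0.5353 -0.2273  0.0932]
side plain green n 698 z [0.0539 0.0556 0.0575]
   black 187 [0.0599 0.0819 0.0947]
   top mid [ 0.6994 -0.1323  0.0923] [ 0.6966 -0.1317  0.0932]
side red 38 [184.18421053 219.36842105]
[0.3871 0.282  0.0827] [0.3904 0.2885 0.1002] [0.3841 0.278  0.0582]
side station z hist [ 89 640 234 321 318 315 773 369  18  32  52  54]
rim ((0.38535743951797485, 0.23951680958271027), (0.12918797135353088, 0.12865495681762695), 41.9687614440918)
[0.27600987 0.00230063 1.28909563] [ 0.51163218 -0.21804483  0.05753312]
```

View pics/rect0.png

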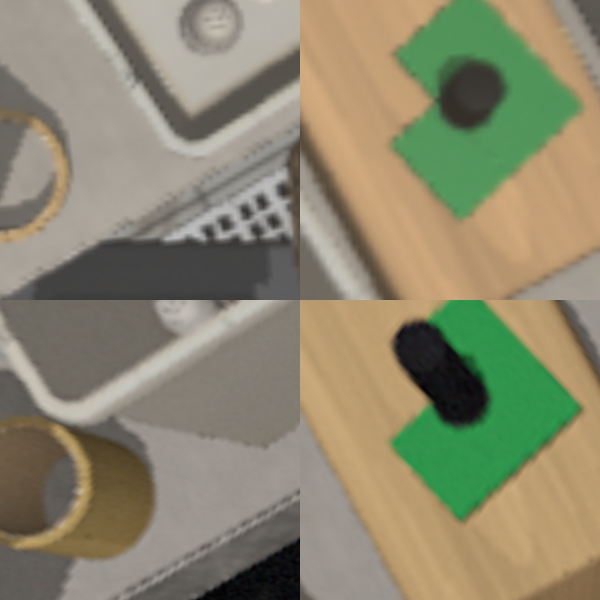

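Left tiles missed the station (no depth at that pixel). The right tiles show the notched lid with its cut-out pointing to world +y (inner corner at about (437,98)) and its edges near 43°. The two cameras agree on both the station and the knobs. I'll take the lid and station yaw and plan the first moves.

```bash
cat > fit.py <<'E'
from h import *
T,S=load("top"),load("side")
for n,c in(("top",T),("side",S)):
    for nm,x,y in(("notch",.538,-.226),("plain",.697,-.131)):
        r=rect(c,x,y,.055,.16,2000); g=green(dict(pixels=r)).astype(np.uint8)
        g=cv2.morphologyEx(g,cv2.MORPH_OPEN,np.ones((9,9)))
        (u,v),wh,a=cv2.minAreaRect(cv2.findNonZero(g))
        print(n,nm,"centre",round(x+.08-v/2000,4),round(y+.08-u/2000,4),"mm",np.round(np.array(wh)/2,1),"edge world deg mod90",round((-a)%90,1))
    # rim: outer edge of bright station points
    W=cloud(c); q=W[c["depth"]>0]; k=(np.hypot(q[:,0]-.386,q[:,1]-.2395)<.1)&(q[:,2]>.059)&(q[:,2]<.071)
    q=q[k,:2]-[.386,.2395]
    def width(a):
        R=np.array([[np.cos(a),np.sin(a)],[-np.sin(a),np.cos(a)]]); p=q@R.T; lo,hi=np.percentile(p,[1,99],axis=0); return (hi-lo).sum(),R.T@((lo+hi)/2)
    A=np.deg2rad(np.arange(20,70,.5)); b=min(A,key=lambda a:width(a)[0]); print(n,"station yaw",np.rad2deg(b),"c",width(b)[1]+[.386,.2395])
    b=W[c["depth"]>0]; b=b[(abs(b[:,2]-.05)<.004)&(b[:,0]>.4)&(b[:,0]<.85)&(b[:,1]<0)&(b[:,1]>-.4)]; print("board",cv2.minAreaRect(b[:,:2].astype(np.float32)))
st=[cv2.resize(rect(c,.386,.2395,.055,.16,2000),(300,300)) for c in(T,S)]
cv2.imwrite("pics/st0.png",np.hstack(st)[:,:,::-1])
E
python3 fit.py
```

```text
top notch centre 0.5368 -0.2262 mm [86.8 86.2] edge world deg mod90 42.8
top plain centre 0.698 -0.1309 mm [86.8 85.7] edge world deg mod90 19.4
top station yaw 41.5 c [0.3860523 0.2389875]
board ((0.624728798866272, -0.19790607690811157), (0.4437194764614105, 0.3994869291782379), 0.5369098782539368)
side notch centre 0.5369 -0.2254 mm [90.7 88.2] edge world deg mod90 42.9
side plain centre 0.6988 -0.1305 mm [91.2 88.8] edge world deg mod90 19.3
side station yaw 42.0 c [0.38591162 0.2388432 ]
board ((0.6209878921508789, -0.20029662549495697), (0.39975592494010925, 0.4415413737297058), 89.90119934082031)
```

View pics/st0.png

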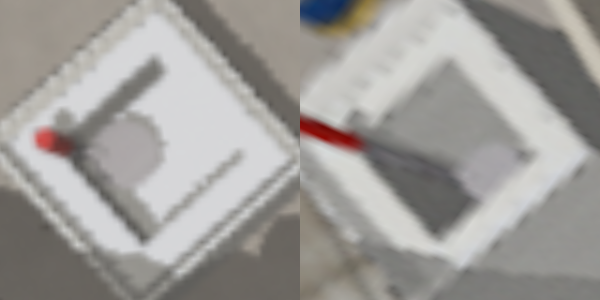

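Both views agree: the lid is at (0.537, -0.226) with yaw 42.9° and the station at (0.386, 0.239) with yaw 41.8°. In the picture the spoon's red handle, at (45,140) left and (330,130) right, points to +y, the same way as the cut-out. So the turn needed is about -1°. The knobs line up at 30.7°, matching the board direction. I'll roll the tool y axis to 30°, then travel.

play_rows(rows=[{"roll": 1, "fingers": 0}, {"roll": 1, "fingers": 0}, {"roll": 1, "fingers": 0}, {"roll": 1, "fingers": 0}, {"roll": 1, "fingers": 0}, {"roll": 1, "fingers": 0}, {"roll": 1, "fingers": 0}, {"roll": 1, "fingers": 0}, {"roll": 1, "fingers": 0}, {"roll": 1, "fingers": 0}, {"roll": 0.4, "fingers": 0}], grip_force=50)

```text
validation failed for argument at $.ro...
```

play_rows(rows=[{"dx": -0.4, "dy": -0.07}, {"dx": -0.76, "dy": -0.127}, {"dx": -0.76, "dy": -0.127}, {"dx": -0.76, "dy": -0.127}, {"dx": -0.76, "dy": -0.127}, {"dx": -0.76, "dy": -0.127}, {"dx": -0.76, "dy": -0.127}, {"dx": -0.76, "dy": -0.127}, {"dx": -0.76, "dy": -0.127}, {"dx": -0.76, "dy": -0.127}, {"dx": -0.76, "dy": -0.127}, {"dx": -0.76, "dy": -0.127}, {"dx": -0.76, "dy": -0.127}, {"dx": -0.76, "dy": -0.127}, {"dx": -0.4, "dy": -0.07}, {}])

```text
validation failed for argument at $.ro...
```

Probably every field is required in each row.

play_rows(rows=[{"dx": 0, "dy": 0, "dz": 0, "roll": 1, "fingers": 0}, {"dx": 0, "dy": 0, "dz": 0, "roll": 1, "fingers": 0}, {"dx": 0, "dy": 0, "dz": 0, "roll": 1, "fingers": 0}, {"dx": 0, "dy": 0, "dz": 0, "roll": 1, "fingers": 0}, {"dx": 0, "dy": 0, "dz": 0, "roll": 1, "fingers": 0}, {"dx": 0, "dy": 0, "dz": 0, "roll": 1, "fingers": 0}, {"dx": 0, "dy": 0, "dz": 0, "roll": 1, "fingers": 0}, {"dx": 0, "dy": 0, "dz": 0, "roll": 1, "fingers": 0}, {"dx": 0, "dy": 0, "dz": 0, "roll": 1, "fingers": 0}, {"dx": 0, "dy": 0, "dz": 0, "roll": 1, "fingers": 0}, {"dx": 0, "dy": 0, "dz": 0, "roll": 0.4, "fingers": 0}, {"dx": 0, "dy": 0, "dz": 0, "roll": 0, "fingers": 0}], grip_force=50)

```text
time: 1.1
tool_pos: [0.2127, 0.6402, 0.2305]
tcp_rot: [1.571, 2.72, -0.002]
wrist_force: [0.1, -0.1, -0.1]
width: 0.997
```

play_rows(rows=[{"dx": -0.4, "dy": -0.07, "dz": 0, "roll": 0, "fingers": 0}, {"dx": -0.8, "dy": -0.13, "dz": 0, "roll": 0, "fingers": 0}, {"dx": -0.8, "dy": -0.13, "dz": 0, "roll": 0, "fingers": 0}, {"dx": -0.8, "dy": -0.13, "dz": 0, "roll": 0, "fingers": 0}, {"dx": -0.8, "dy": -0.13, "dz": 0, "roll": 0, "fingers": 0}, {"dx": -0.8, "dy": -0.13, "dz": 0, "roll": 0, "fingers": 0}, {"dx": -0.8, "dy": -0.13, "dz": 0, "roll": 0, "fingers": 0}, {"dx": -0.8, "dy": -0.13, "dz": 0, "roll": 0, "fingers": 0}, {"dx": -0.8, "dy": -0.13, "dz": 0, "roll": 0, "fingers": 0}, {"dx": -0.8, "dy": -0.13, "dz": 0, "roll": 0, "fingers": 0}, {"dx": -0.8, "dy": -0.13, "dz": 0, "roll": 0, "fingers": 0}, {"dx": -0.8, "dy": -0.13, "dz": 0, "roll": 0, "fingers": 0}, {"dx": -0.8, "dy": -0.13, "dz": 0, "roll": 0, "fingers": 0}, {"dx": -0.8, "dy": -0.13, "dz": 0, "roll": 0, "fingers": 0}, {"dx": -0.8, "dy": -0.13, "dz": 0, "roll": 0, "fingers": 0}, {"dx": -0.4, "dy": -0.07, "dz": 0, "roll": 0, "fingers": 0}, {"dx": 0, "dy": 0, "dz": 0, "roll": 0, "fingers": 0}])

```text
time: 2.52
tool_pos: [0.3857, 0.183, 0.2312]
tcp_rot: [1.574, 2.718, -0.001]
wrist_force: [0.5, -0.4, -0.2]
width: 0.997
```

play_rows(rows=[{"dx": -0.4, "dy": -0.07, "dz": 0, "roll": 0, "fingers": 0}, {"dx": -0.765, "dy": -0.13, "dz": 0, "roll": 0, "fingers": 0}, {"dx": -0.765, "dy": -0.13, "dz": 0, "roll": 0, "fingers": 0}, {"dx": -0.765, "dy": -0.13, "dz": 0, "roll": 0, "fingers": 0}, {"dx": -0.765, "dy": -0.13, "dz": 0, "roll": 0, "fingers": 0}, {"dx": -0.765, "dy": -0.13, "dz": 0, "roll": 0, "fingers": 0}, {"dx": -0.765, "dy": -0.13, "dz": 0, "roll": 0, "fingers": 0}, {"dx": -0.765, "dy": -0.13, "dz": 0, "roll": 0, "fingers": 0}, {"dx": -0.765, "dy": -0.13, "dz": 0, "roll": 0, "fingers": 0}, {"dx": -0.765, "dy": -0.13, "dz": 0, "roll": 0, "fingers": 0}, {"dx": -0.765, "dy": -0.13, "dz": 0, "roll": 0, "fingers": 0}, {"dx": -0.765, "dy": -0.13, "dz": 0, "roll": 0, "fingers": 0}, {"dx": -0.765, "dy": -0.13, "dz": 0, "roll": 0, "fingers": 0}, {"dx": -0.765, "dy": -0.13, "dz": 0, "roll": 0, "fingers": 0}, {"dx": -0.4, "dy": -0.07, "dz": 0, "roll": 0, "fingers": 0}, {"dx": 0, "dy": 0, "dz": 0, "roll": 0, "fingers": 0}, {"dx": 0, "dy": 0, "dz": 0, "roll": 0, "fingers": 0}])

```text
time: 3.93
tool_pos: [0.5368, -0.2225, 0.2307]
tcp_rot: [-1.57, -2.719, -0.001]
wrist_force: [0.2, -0.3, -0.5]
width: 0.994
```

play_rows(rows=[{"dx": -0.075, "dy": -0.045, "dz": 0.3, "roll": 0, "fingers": 0}, {"dx": 0, "dy": 0, "dz": 0.6, "roll": 0, "fingers": 0}, {"dx": 0, "dy": 0, "dz": 0.6, "roll": 0, "fingers": 0}, {"dx": 0, "dy": 0, "dz": 0.6, "roll": 0, "fingers": 0}, {"dx": 0, "dy": 0, "dz": 0.6, "roll": 0, "fingers": 0}, {"dx": 0, "dy": 0, "dz": 0.5, "roll": 0, "fingers": 0}, {"dx": 0, "dy": 0, "dz": 0.4, "roll": 0, "fingers": 0}, {"dx": 0, "dy": 0, "dz": 0.3, "roll": 0, "fingers": 0}, {"dx": 0, "dy": 0, "dz": 0.2, "roll": 0, "fingers": 0}, {"dx": 0, "dy": 0, "dz": 0.1, "roll": 0, "fingers": 0}, {"dx": 0, "dy": 0, "dz": 0, "roll": 0, "fingers": 0}, {"dx": 0, "dy": 0, "dz": 0, "roll": 0, "fingers": 0}])

```text
time: 4.93
tool_pos: [0.5372, -0.2265, 0.0639]
tcp_rot: [1.569, 2.72, 0.0]
wrist_force: [-0.8, -0.2, 0.2]
width: 1.0
```

```bash
python3 - <<'E'
from workcell import bot, vision
import cv2,numpy as np
print(bot.read_state()["tool_pos"],bot.read_state()["wrist_force"])
im=[]
for n,(u,v) in(("side",(400,260)),("top",(405,200))):
    c=vision.read_camera(n); p=c["pixels"][v-60:v+60,u-60:u+60]; im.append(cv2.resize(p,(390,390),interpolation=cv2.INTER_CUBIC))
cv2.imwrite("pics/grasp.png",np.hstack(im)[:,:,::-1])
E
```

```text
[ 0.53724044 -0.22654935  0.06394367] [-0.83003196 -0.17236268  0.18951   ]
```

View pics/grasp.png

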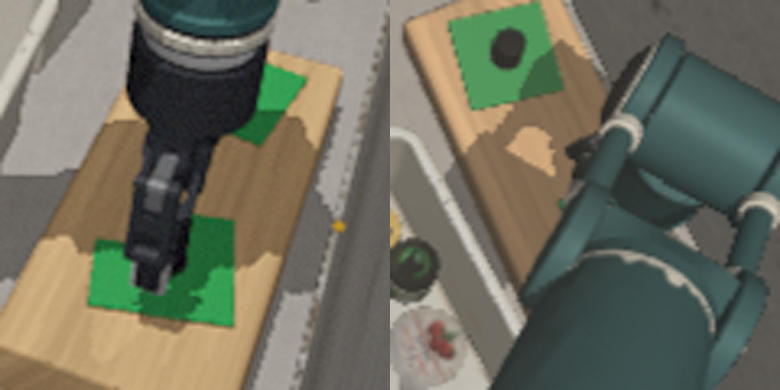

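The side crop shows the fingers straddling the knob (finger at (155,230)), centred over the notched lid. The plain lid in the top crop (505,50) is untouched. Closing now.

play_rows(rows=[{"dx": 0, "dy": 0, "dz": 0.05, "roll": 0, "fingers": 0}, {"dx": 0, "dy": 0, "dz": 0, "roll": 0, "fingers": 1}, {"dx": 0, "dy": 0, "dz": 0, "roll": 0, "fingers": 1}, {"dx": 0, "dy": 0, "dz": 0, "roll": 0, "fingers": 1}, {"dx": 0, "dy": 0, "dz": 0, "roll": 0, "fingers": 1}, {"dx": 0, "dy": 0, "dz": 0, "roll": 0, "fingers": 1}, {"dx": 0, "dy": 0, "dz": 0, "roll": 0, "fingers": 1}, {"dx": 0, "dy": 0, "dz": 0, "roll": 0, "fingers": 1}, {"dx": 0, "dy": 0, "dz": 0, "roll": 0, "fingers": 1}, {"dx": 0, "dy": 0, "dz": 0, "roll": 0, "fingers": 1}, {"dx": 0, "dy": 0, "dz": 0, "roll": 0, "fingers": 1}, {"dx": 0, "dy": 0, "dz": 0, "roll": 0, "fingers": 1}], grip_force=50)

```text
time: 6.03
tool_pos: [0.537, -0.2267, 0.0616]
tcp_rot: [1.57, 2.72, 0.0]
wrist_force: [0.3, -0.2, 2.9]
width: 0.315
```

play_rows(rows=[{"dx": 0, "dy": 0, "dz": -0.1, "roll": 0, "fingers": 1}, {"dx": 0, "dy": 0, "dz": -0.2, "roll": 0, "fingers": 1}, {"dx": 0, "dy": 0, "dz": -0.3, "roll": 0, "fingers": 1}, {"dx": 0, "dy": 0, "dz": -0.4, "roll": 0, "fingers": 1}, {"dx": 0, "dy": 0, "dz": -0.5, "roll": 0, "fingers": 1}, {"dx": 0, "dy": 0, "dz": -0.5, "roll": 0, "fingers": 1}, {"dx": 0, "dy": 0, "dz": -0.5, "roll": 0, "fingers": 1}, {"dx": 0, "dy": 0, "dz": -0.5, "roll": 0, "fingers": 1}, {"dx": 0, "dy": 0, "dz": -0.5, "roll": 0, "fingers": 1}, {"dx": 0, "dy": 0, "dz": -0.5, "roll": 0, "fingers": 1}, {"dx": 0, "dy": 0, "dz": -0.3, "roll": 0, "fingers": 1}, {"dx": 0, "dy": 0, "dz": -0.1, "roll": 0, "fingers": 1}, {"dx": 0, "dy": 0, "dz": 0, "roll": 0, "fingers": 1}])

```text
time: 7.12
tool_pos: [0.5374, -0.2269, 0.2391]
tcp_rot: [1.569, 2.718, 0.0]
wrist_force: [-0.2, -0.5, -1.7]
width: 0.311
```

```bash
python3 - <<'E'
from workcell import bot, vision
import cv2,numpy as np
print(bot.read_state()["tool_pos"],bot.read_state()["wrist_force"])
from h import *
im=[]
for n,(u,v) in(("side",(395,220)),):
    c=vision.read_camera(n); p=c["pixels"][v-90:v+90,u-100:u+100]; im.append(cv2.resize(p,(600,540),interpolation=cv2.INTER_CUBIC))
    W=cloud(c); g=green(c)&(c["depth"]>0)&(W[...,2]>.1); q=W[g]; print(g.sum(),np.percentile(q[:,2],[5,50,95]).round(4))
    A=np.c_[q[:,:2]-q[:,:2].mean(0),np.ones(len(q))]; print("tilt",np.linalg.lstsq(A,q[:,2],rcond=None)[0])
    # yaw from convex hull in plane
    print(cv2.minAreaRect(q[:,:2].astype(np.float32)))
cv2.imwrite("pics/lift.png",np.hstack(im)[:,:,::-1])
E
```

```text
[ 0.53735667 -0.22686614  0.23907383] [-0.2036433  -0.52753625 -1.73190468]
1141 [0.2302 0.233  0.2343]
tilt [ 0.00690793 -0.42859104  0.23009049]
((0.5047683715820312, -0.17294922471046448), (0.1040283665060997, 0.23172956705093384), 30.14552116394043)
```

View pics/lift.png

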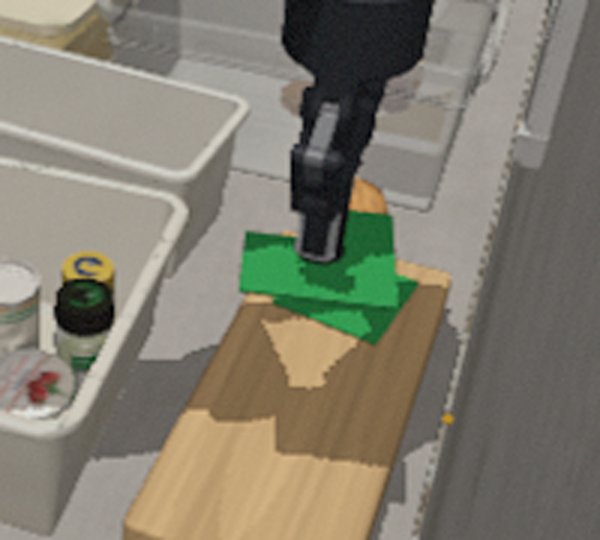

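The picture shows the lid lifted level, with the cut-out at lower left of the knob side and the plain lid still on the board behind it at (370,310). The plane fit was polluted by outliers, but the median height of 0.233 matches the lid top expected from the TCP. Now carrying it to the station.

play_rows(rows=[{"dx": 0.2, "dy": 0.04, "dz": 0, "roll": 0, "fingers": 1}, {"dx": 0.4, "dy": 0.085, "dz": 0, "roll": 0, "fingers": 1}, {"dx": 0.6, "dy": 0.13, "dz": 0, "roll": 0, "fingers": 1}, {"dx": 0.7, "dy": 0.15, "dz": 0, "roll": 0, "fingers": 1}, {"dx": 0.7, "dy": 0.15, "dz": 0, "roll": 0, "fingers": 1}, {"dx": 0.7, "dy": 0.15, "dz": 0, "roll": 0, "fingers": 1}, {"dx": 0.7, "dy": 0.15, "dz": 0, "roll": 0, "fingers": 1}, {"dx": 0.7, "dy": 0.15, "dz": 0, "roll": 0, "fingers": 1}, {"dx": 0.7, "dy": 0.15, "dz": 0, "roll": 0, "fingers": 1}, {"dx": 0.7, "dy": 0.15, "dz": 0, "roll": 0, "fingers": 1}, {"dx": 0.7, "dy": 0.15, "dz": 0, "roll": 0, "fingers": 1}, {"dx": 0.7, "dy": 0.15, "dz": 0, "roll": 0, "fingers": 1}, {"dx": 0.7, "dy": 0.15, "dz": 0, "roll": 0, "fingers": 1}, {"dx": 0.7, "dy": 0.15, "dz": 0, "roll": 0, "fingers": 1}, {"dx": 0.7, "dy": 0.15, "dz": 0, "roll": 0, "fingers": 1}, {"dx": 0.7, "dy": 0.15, "dz": 0, "roll": 0, "fingers": 1}, {"dx": 0.7, "dy": 0.15, "dz": 0, "roll": 0, "fingers": 1}, {"dx": 0.6, "dy": 0.13, "dz": 0, "roll": 0, "fingers": 1}, {"dx": 0.3, "dy": 0.06, "dz": 0, "roll": 0, "fingers": 1}, {"dx": 0.1, "dy": 0.02, "dz": 0, "roll": 0, "fingers": 1}])

```text
time: 8.83
tool_pos: [0.3826, 0.2422, 0.2359]
tcp_rot: [-1.565, -2.722, 0.003]
wrist_force: [0.3, -0.1, -1.3]
width: 0.313
```

play_rows(rows=[{"dx": 0, "dy": 0, "dz": 0, "roll": 0, "fingers": 1}, {"dx": 0, "dy": 0, "dz": 0, "roll": 0, "fingers": 1}, {"dx": 0, "dy": 0, "dz": 0, "roll": 0.27, "fingers": 1}, {"dx": 0, "dy": 0, "dz": 0.5, "roll": 0, "fingers": 1}, {"dx": 0, "dy": 0, "dz": 0.5, "roll": 0, "fingers": 1}, {"dx": 0, "dy": 0, "dz": 0.5, "roll": 0, "fingers": 1}, {"dx": 0, "dy": 0, "dz": 0.3, "roll": 0, "fingers": 1}, {"dx": 0, "dy": 0, "dz": 0, "roll": 0, "fingers": 1}, {"dx": 0, "dy": 0, "dz": 0, "roll": 0, "fingers": 1}])

```text
time: 9.58
tool_pos: [0.3852, 0.2396, 0.1648]
tcp_rot: [-1.598, -2.704, 0.002]
wrist_force: [-0.1, 0.3, -0.6]
width: 0.311
```

```bash
python3 - <<'E'
from workcell import bot, vision
from h import *
s=bot.read_state(); print(s["tool_pos"],s["tcp_rot"],s["wrist_force"],s["q"])
x,y,z=s["tool_pos"]; z0=z-.0066
im=[]
for n in("side","top"):
    c=vision.read_camera(n); np.savez(n+"1.npz",**c)
    W=cloud(c); g=green(c)&(c["depth"]>0)&(abs(W[...,2]-z0)<.008)&(np.hypot(W[...,0]-x,W[...,1]-y)<.08); q=W[g]
    print(n,g.sum(),np.percentile(q[:,2],[5,50,95]).round(4),cv2.minAreaRect(q[:,:2].astype(np.float32)) if len(q) else 0)
    if len(q)>20:
        A=np.c_[q[:,:2]-q[:,:2].mean(0),np.ones(len(q))]; print("tilt",np.linalg.lstsq(A,q[:,2],rcond=None)[0])
    u,v=proj(c,np.array([[x,y,.1]]))[0].astype(int); u=max(u,70);v=max(v,70)
    im.append(cv2.resize(c["pixels"][v-70:v+70,u-70:u+70],(390,390),interpolation=cv2.INTER_CUBIC))
cv2.imwrite("pics/over.png",np.hstack(im)[:,:,::-1])
E
```

```text
[0.385179   0.2395911  0.16481417] [-1.59757721e+00 -2.70410521e+00  2.39079645e-03] [-0.0990722   0.3095255  -0.63256289] [ 5.01591560e-01 -1.08268333e-01  2.13053867e+00 -7.82981479e-05
  1.12105080e+00 -1.92047526e-03]
side 450 [0.1574 0.1587 0.1604] ((0.38534411787986755, 0.2392384111881256), (0.08963677287101746, 0.08969689160585403), 42.27840805053711)
tilt [ 0.00238192 -0.00084072  0.15878708]
top 367 [0.1565 0.1597 0.1629] ((0.3846242427825928, 0.2390075922012329), (0.08456464856863022, 0.0861041396856308), 41.08369445800781)
tilt [0.00390943 0.00201673 0.15979183]
```

View pics/over.png

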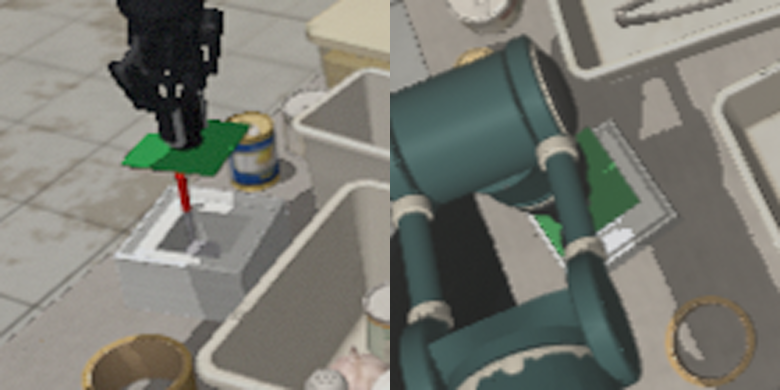

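The side crop shows the lid level above the station, with the spoon (180,190) below its far-left corner. Centre (0.385, 0.239), yaw about 41.7° and tilt about 0 all match the seat. Before lowering I'll check numerically that the cut-out really lies over the spoon.

```bash
python3 - <<'E'
from h import *
a=np.deg2rad(41.8)
for n in("side","top"):
    c=load(n,1); W=cloud(c); g=green(c)&(c["depth"]>0)&(abs(W[...,2]-.159)<.008); q=W[g][:,:2]-[.385,.2393]; q=q[np.hypot(*q.T)<.08]
    l=q@np.array([[np.cos(a),-np.sin(a)],[np.sin(a),np.cos(a)]])
    H=np.histogram2d(l[:,0],l[:,1],bins=[np.array([-48,-34,-22,-11,0,13,24,36,48])/1e3]*2)[0].astype(int); print(n,"rows=x up to +, cols=y\n",H)
    if n=="side":
        uv=proj(c,np.array([[np.cos(a)*i-np.sin(a)*j+.385,np.sin(a)*i+np.cos(a)*j+.2393,.159] for i,j in((.028,.028),(.04,.018),(.018,.04))])).astype(int)
        print([(p,c["pixels"][p[1],p[0]],W[p[1],p[0]].round(3)) for p in uv])
    r=red(c)&(c["depth"]>0)&(np.hypot(W[...,0]-.386,W[...,1]-.2845)<.02); print("red z",W[r][:,2].min() if r.any() else None,W[r].mean(0) if r.any() else 0)
E
```

```text
side rows=x up to +, cols=y
 [[14 11 14 10 14 11 14  7]
 [10 14  9 13 12 10 12  9]
 [10 12 11  9 11 11 11  6]
 [ 8 13  9  1  0  4 11  6]
 [14 11  9  0  0  0  6  6]
 [ 9 12  9  3  0  0  0  0]
 [10 12  9  4  0  0  0  0]
 [ 4  6  6  4  0  0  0  0]]
[(array([215, 160]), array([19, 18, 23], dtype=uint8), array([0.366, 0.22 , 0.195])), (array([220, 158]), array([14, 12, 18], dtype=uint8), array([0.384, 0.23 , 0.19 ])), (array([209, 161]), array([174, 173, 166], dtype=uint8), array([ 0.998,  2.24 , -0.967]))]
red z 0.06007431046247545 [0.38698301 0.28181311 0.08171833]
top rows=x up to +, cols=y
 [[10 16 14 13  2  0  0  5]
 [14 21 19 19  0  0  2 13]
 [11 18 15  4  0  0  9 13]
 [15 19 11  0  0  0  4 11]
 [13 18  3  0  0  0  0  0]
 [13 12  0  0  0  0  0  0]
 [13  7  0  0  0  0  0  0]
 [ 7  3  0  0  0  0  0  0]]
red z None 0
```

The cut-out is confirmed at +x +y, over the spoon. Lowering to about 6 mm above the ledge.

play_rows(rows=[{"dx": 0, "dy": 0, "dz": 0.2, "roll": 0, "fingers": 1}, {"dx": 0, "dy": 0, "dz": 0.3, "roll": 0, "fingers": 1}, {"dx": 0, "dy": 0, "dz": 0.3, "roll": 0, "fingers": 1}, {"dx": 0, "dy": 0, "dz": 0.3, "roll": 0, "fingers": 1}, {"dx": 0, "dy": 0, "dz": 0.3, "roll": 0, "fingers": 1}, {"dx": 0, "dy": 0, "dz": 0.3, "roll": 0, "fingers": 1}, {"dx": 0, "dy": 0, "dz": 0.2, "roll": 0, "fingers": 1}, {"dx": 0, "dy": 0, "dz": 0.2, "roll": 0, "fingers": 1}, {"dx": 0, "dy": 0, "dz": 0.1, "roll": 0, "fingers": 1}, {"dx": 0, "dy": 0, "dz": 0.1, "roll": 0, "fingers": 1}, {"dx": 0, "dy": 0, "dz": 0, "roll": 0, "fingers": 1}, {"dx": 0, "dy": 0, "dz": 0, "roll": 0, "fingers": 1}])

```text
time: 10.68
tool_pos: [0.3856, 0.2405, 0.0735]
tcp_rot: [1.596, 2.706, 0.0]
wrist_force: [0.7, 0.7, -1.9]
width: 0.31
```

play_rows(rows=[{"dx": 0, "dy": 0, "dz": 0.05, "roll": 0, "fingers": 1}, {"dx": 0, "dy": 0, "dz": 0.05, "roll": 0, "fingers": 1}, {"dx": 0, "dy": 0, "dz": 0.05, "roll": 0, "fingers": 1}, {"dx": 0, "dy": 0, "dz": 0.02, "roll": 0, "fingers": 1}, {"dx": 0, "dy": 0, "dz": 0, "roll": 0, "fingers": 1}, {"dx": 0, "dy": 0, "dz": 0, "roll": 0, "fingers": 1}])

```text
time: 11.18
tool_pos: [0.3854, 0.2405, 0.0666]
tcp_rot: [1.596, 2.706, 0.0]
wrist_force: [-0.1, -1.0, -0.2]
width: 0.311
```

play_rows(rows=[{"dx": 0, "dy": 0, "dz": 0.02, "roll": 0, "fingers": 1}, {"dx": 0, "dy": 0, "dz": 0, "roll": 0, "fingers": 1}, {"dx": 0, "dy": 0, "dz": 0, "roll": 0, "fingers": 1}])

```text
time: 11.43
tool_pos: [0.3855, 0.2404, 0.0666]
tcp_rot: [-1.596, -2.706, 0.0]
wrist_force: [-2.7, -1.3, 6.2]
width: 0.313
```

```bash
python3 - <<'E'
from workcell import bot, vision
from h import *
s=bot.read_state(); print(s["tool_pos"],s["wrist_force"])
c=vision.read_camera("side"); W=cloud(c); g=green(c)&(c["depth"]>0)&(np.hypot(W[...,0]-.386,W[...,1]-.24)<.07); q=W[g]
print(g.sum(),np.percentile(q[:,2],[5,50,95]).round(4)); A=np.c_[q[:,:2]-[.386,.239],np.ones(len(q))]; print("tilt",np.linalg.lstsq(A,q[:,2],rcond=None)[0], cv2.minAreaRect(q[:,:2].astype(np.float32)))
E
```

```text
[0.38545028 0.24044046 0.06655545] [-2.66313679 -1.32659883  6.17904946]
453 [0.0588 0.0605 0.0625]
tilt [-0.00023493 -0.0010146   0.06065523] ((0.38455915451049805, 0.24080732464790344), (0.09068582952022552, 0.09016585350036621), 41.473567962646484)
```

Lid top is at 0.0605 m, level, and contact force is 6 N, so it is seated. Releasing with the fingers partly open, then rising.

play_rows(rows=[{"dx": 0, "dy": 0, "dz": -0.02, "roll": 0, "fingers": 0.3}, {"dx": 0, "dy": 0, "dz": 0, "roll": 0, "fingers": 0.3}, {"dx": 0, "dy": 0, "dz": 0, "roll": 0, "fingers": 0.3}, {"dx": 0, "dy": 0, "dz": 0, "roll": 0, "fingers": 0.3}, {"dx": 0, "dy": 0, "dz": 0, "roll": 0, "fingers": 0.3}, {"dx": 0, "dy": 0, "dz": 0, "roll": 0, "fingers": 0.3}, {"dx": 0, "dy": 0, "dz": 0, "roll": 0, "fingers": 0.3}, {"dx": 0, "dy": 0, "dz": -0.1, "roll": 0, "fingers": 0.3}, {"dx": 0, "dy": 0, "dz": -0.2, "roll": 0, "fingers": 0.3}, {"dx": 0, "dy": 0, "dz": -0.3, "roll": 0, "fingers": 0.3}, {"dx": 0, "dy": 0, "dz": -0.5, "roll": 0, "fingers": 0.3}, {"dx": 0, "dy": 0, "dz": -0.6, "roll": 0, "fingers": 0.3}, {"dx": 0, "dy": 0, "dz": -0.6, "roll": 0, "fingers": 0.3}, {"dx": 0, "dy": 0, "dz": -0.6, "roll": 0, "fingers": 0.3}, {"dx": 0, "dy": 0, "dz": -0.6, "roll": 0, "fingers": 0.3}, {"dx": 0, "dy": 0, "dz": -0.5, "roll": 0, "fingers": 0.3}, {"dx": 0, "dy": 0, "dz": -0.2, "roll": 0, "fingers": 0.3}, {"dx": 0, "dy": 0, "dz": 0, "roll": 0, "fingers": 0.3}])

```text
time: 12.98
tool_pos: [0.387, 0.2413, 0.2377]
tcp_rot: [1.594, 2.703, 0.008]
wrist_force: [0.5, 0.1, 0.4]
width: 0.701
```

```bash
python3 - <<'E'
from workcell import bot, vision
from h import *
s=bot.read_state(); print(s["time"],s["tool_pos"],s["wrist_force"],s["width"])
im=[]
for n in("side","top"):
    c=vision.read_camera(n); W=cloud(c)
    for k,x,y in(("seat",.386,.239),("plain",.698,-.1307)):
        g=green(c)&(c["depth"]>0)&(np.hypot(W[...,0]-x,W[...,1]-y)<.075); q=W[g]
        if len(q)<30: print(n,k,"hidden"); continue
        A=np.c_[q[:,:2]-[x,y],np.ones(len(q))]
        print(n,k,len(q),np.percentile(q[:,2],[5,50,95]).round(4),"tilt",np.linalg.lstsq(A,q[:,2],rcond=None)[0].round(4),np.round(np.hstack(cv2.minAreaRect(q[:,:2].astype(np.float32))),4))
    u,v=proj(c,np.array([[.386,.239,.06]]))[0].astype(int)
    im.append(cv2.resize(c["pixels"][v-60:v+60,u-60:u+60],(390,390),interpolation=cv2.INTER_CUBIC))
cv2.imwrite("pics/end.png",np.hstack(im)[:,:,::-1])
E
```

```text
12.9833 [0.38696609 0.24126084 0.23766536] [0.48156337 0.07595312 0.44431528] 0.7013096586288746
side seat 481 [0.0588 0.0605 0.0626] tilt [ 0.0071 -0.0041  0.0608] [ 0.384   0.2413  0.0927  0.0926 40.8586]
side plain 694 [0.0538 0.0557 0.0575] tilt [ 0.0017 -0.0036  0.0559] [ 0.6985 -0.1295  0.0922  0.0901 19.6755]
top seat 503 [0.0568 0.0606 0.065 ] tilt [-0.1441 -0.1664  0.0633] [ 0.3831  0.2282  0.1048  0.0704 41.6283]
top plain 648 [0.0519 0.0559 0.0595] tilt [-0.0027  0.0021  0.0559] [ 0.6977 -0.1307  0.0879  0.0865 18.6607]
```

View pics/end.png

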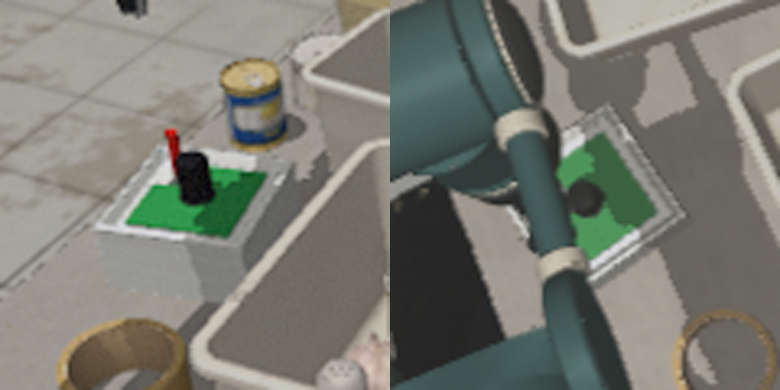

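The picture shows the lid flat inside the rim, the red handle (172,150) coming up past the cut-out, and the gripper well clear above. Top height is 0.0605 m in both views, and the plain lid has not moved. Handing in.

```bash
python3 -c "
from workcell import bot
print(bot.finish_job())"
```

```text
the job is handed in; nothing more can be done
None
```

The notched lid is on the condiment station with the red-handled spoon up through its cut-out, and I have let go of it. I gripped it by the knob, carried it over the tub, turned it about 1°, lowered it until I felt 6 N of contact, released it and rose clear. The job was handed in at about 13 s of the 38 s allowed.

- **Seating:** both views put the lid's top at 0.0605 m, against 0.060 m expected. In the side view it is level to within 0.5°, at about 41° yaw against 41.8° for the station. Its centre there is about 3 mm from the seat's centre, within the 8 mm of play.
- **Plain lid:** it stands where it was to within about 1 mm, and the gripper is about 0.17 m above where it let go.
- **Checks that disagreed:** the arm hid part of the seated lid from the top camera, so I discarded that camera's tilt and centre. I also discarded an earlier tilt reading taken at the lift, because other green objects had got into it. That left the final tilt and centre resting on the side view alone.

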